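# Load the chocolate melter from its tipping tray

### The job

Lift the lid of the chocolate melter until it rests back on its stop. Then, without touching the chocolate, raise the loading tray until the slab starts to slide, hold it tilted there (no steeper than about 50 degrees) until the slab has slid into the pan, and lower the tray back to level. Leave the lid open and the jar, bowl, spatula and cup stack where they are.

Things in the scene. Friction and masses are not known exactly. Their poses are not given: they have to be found in the camera images.
- melter: bench chocolate melter, a white enamelled box 140 x 190 x 115 mm (x, y, z) fixed to the table; origin under its centre on the table, z up, yaw varies. Its x axis points from its dark front panel to the lid hinge, its y axis from the pan to the loading tray. The open-topped pan inside is 104 (x) x 166 (y) mm and 60 mm deep: its floor is 55 mm and its rim 115 mm above the table
- lid (a joint): lid hinge, rad: 0 = shut; grows as the front edge is lifted; 1.85 (106 degrees) = leaning back on its stop. The lid (0.4 kg, plain steel, 132 x 172 x 8 mm) swings freely: let go before upright (1.57) it falls shut, past upright it falls onto the stop and stays
- lid_hinge (a point): point on the lid's hinge axis, 66 mm from the melter's centre along the melter's x, 116 mm high; the axis lies along the melter's y
- lid_bar (a point): middle of the lid's bar handle, a round black bar 10 mm thick and 92 mm long along the melter's y. It stands 40 mm out in front of the lid's front edge in the plane of the lid (open space between), 172 mm from the hinge axis and 5 mm above it when shut (121 mm above the table). It moves with the lid; pinched from above, it pivots in the fingers
- tray (a joint): loading tray hinge, rad: 0 = level, resting on its prop; grows as the outer end is raised, so that it slopes down into the pan; travel to 1.2, must not pass 0.87. It swings freely and falls back level when let go. Tray floor 90 x 150 mm with 16 mm side walls, 0.3 kg
- tray_hinge (a point): point on the tray's hinge axis, 86 mm from the melter's centre along the melter's y, 119 mm high, at the pan's edge; the axis lies along the melter's x
- tray_bar (a point): middle of the tray's bar handle, a round black bar 10 mm thick and 84 mm long along the melter's x, 40 mm beyond the tray's outer end (open space between), 190 mm from the hinge axis and 5 mm above it when level (124 mm above the table). It moves with the tray and pivots in the fingers
- slab: dark chocolate slab, 60 x 80 x 25 mm, 80 mm along its y, about 0.16 kg, lying flat on the tray floor (123 mm above the table when level); origin in the middle of its underside. It slides by itself at a tray angle of between about 0.42 and 0.66 rad (friction varies)
- slab_center (a point): centre of the slab, 11 mm above its underside
- jar: bystander: jar 68 mm across, 110 mm tall, standing behind the tray; origin under its centre
- bowl: bystander: small steel bowl 110 mm across, 45 mm high, in front of the tray; origin under its centre
- spatula: bystander: flat spatula 240 mm long with wooden handle and black blade, lying beside the melter on the side away from the tray; origin under its middle
- cups: bystander: stack of paper cups 76 mm across, 111 mm tall, at the left; origin under its centre
Things that resemble listed ones, but are neither listed nor needed, are in the scene too. Of the things like the slab, leave any that is red; of the rest the larger one is meant.

How it is judged:
On the way, in this order (a step that is already met when the one before it is completed fails the run):
1. the lid rests back on its stop (value of joint lid above 1.75 rad), for 0.2 s.
2. the slab has slid into the pan while the tray is held tilted (x of slab_center in the frame of melter between -0.052 and 0.052 m and y of slab_center in the frame of melter between -0.083 and 0.083 m and z of slab_center in the frame of melter below 0.11 m and value of joint tray above 0.3 rad), for 0.2 s.
At the end, for the whole second after the job is handed in: the lid leans on its stop (joint above 1.75 rad), the slab is at rest in the pan (its centre within the pan's walls and below the rim), and the tray is back level (within 0.08 rad) (x of slab_center in the frame of melter between -0.052 and 0.052 m and y of slab_center in the frame of melter between -0.083 and 0.083 m and z of slab_center in the frame of melter below 0.11 m and value of joint lid above 1.75 rad and value of joint tray below 0.08 rad and linear speed of slab below 0.03 m/s); the robot touches nothing.
It fails at once if the slab is touched by the fingers or the arm (contact force between any of the fingers, the arm and slab above 0.5 N).
It fails at once if the tray is tipped steeper than 0.95 rad (54 degrees) (value of joint tray above 0.95 rad).
It fails at once if the jar, bowl, spatula or cup stack is moved more than 30 mm (distance of any of jar, bowl, spatula, cups from where it was at the start of the episode above 0.03 m).
It also fails if it takes over 64 s, if anything falls off the work surface, if the arm or the gripper's body presses on something with over 40 N, if the wrist force passes 120 N, or if a joint passes its speed limit or range.

### The arm

A 7-joint arm with a two-finger parallel gripper is mounted at the origin on the work surface. World frame = base frame: x ahead of the robot, y to its left, z up, the work surface at z = 0. Lengths are in m, angles in rad, forces in N, time in s.
With the tool pointing down it reaches from about 0.4 to 0.85 m from the base axis. Payload 6.9 kg.
Tool frame: the origin (TCP) lies midway between the tips of the shut fingers; the grasp point (between the pads) lies behind it (ctrl.pinch_z is the z of the grasp point in the tool frame, in m); z points along the fingers, y is the direction in which the jaws open and shut (so a half turn about z gives the same grasp; the last joint's range is limited). The gripper opens to 85 mm and grips with 20 to 120 N. Pads are 22 mm wide; open, the fingers measure 114 mm over their backs; the gripper's body (76 mm by 85 mm) begins 54 mm behind the grasp point. The pads swing forward as they close: fully open they stand 13 mm farther back than shut.
Start: joints at [-1.169, 0.507, -0.238, 1.5, 0.126, 1.149, -0.155], TCP at [0.182, 0.598, 0.231] pointing down, gripper open.
Joint ranges: [-3.08, 3.08], [-0.24, 2.05], [-1.43, 1.35], [0, 2.5], [-1.52, 4.66], [0.17, 1.96], [-2.89, 2.89]. Speed limits (rad/s): [2.39, 2.39, 3.14, 3.14, 3.14, 3.14, 3.14].

### API

Orientations are given as a unit quaternion [w, x, y, z].
In Python, from station import ctrl, get_state, vision, ticket, models gives the robot as it stands. Calls block until the motion is done:
- ctrl.movep(position, orientation): joint-space move of the TCP to a pose.
- ctrl.movel(position, frame=None, max_speed=0.15): straight line of the TCP; frame=None keeps the orientation; max_speed is the mean speed in m/s.
- ctrl.set_joints(angles): joint-space move.
- ctrl.ungrasp() and ctrl.close_gripper(force=None): open the fingers fully, or close them until they stop; force is the grip in N (None keeps the last).
- ctrl.pause(seconds).
- ctrl.ik(position, orientation): joint angles nearest the present ones, or None.
- get_state(): the state.
- vision.grab_frame(name): name is "side" or "top"; returns (picture, depth): 384x512x3 uint8, blue, green, red; 384x512 float32, m along the optical axis (not along the pixel's ray), 0 where there is no reading.
- vision.camera_info(name): a dict with "mtx" (3x3 intrinsics, pixels), "dist_coeffs" ([k1, k2, p1, p2, k3] as OpenCV has them; the pictures are not rectified), "R" (3x3) and "t" (3): a world point X has camera coordinates R X + t. Camera axes: x right, y down, z forward; pixel columns grow to the right and rows downward; lengths in m; the calibration is good to about 2 mm. A picture is of the moment at which its call begins. camera_info takes no time and is no camera call.
A pose or a line that the arm cannot do raises ctrl.Unreachable and nothing moves.
- ticket.close_job(): hands the job in, once; it reports no verdict.
Trained networks look in the newest picture that a camera, given by its name, has taken for a name from the list of things; names that differ only in an ending like _2 or _b are one class to them, and where a whole thing is asked for, a point or a joint stands for the part that bears it (a point fixed in the world has none). Each returns a list of dicts, best first, with "p" (0 to 1); they miss things now and then, are a little off and sometimes report something else, mostly with a low value. They report only what shows in the picture. A call takes as long as a camera call. They do not tell look-alikes from the thing itself.
- models.recognise(camera, target): "point" ([column, row] in pixels, amid what is visible of it).
- models.masks_of(camera, target): "mask" (384x512 bool, what is visible of it) and "point" ([column, row] in pixels, amid what is visible of it).
The state is a dict: "time": time; "qpos": joint angles; "qd": joint speeds; "tau": joint torques, N m; "tcp_pos": TCP position; "eef_rot": TCP orientation; "contact_force": force on the tool from outside, world axes, zero at the start; "wrist_torque": the same for the moment, N m; "width": finger opening in m.
Only numpy, scipy, OpenCV 4.12 (cv2) and the standard library are available. Lean on these libraries where they do the work, as an engineer would, in place of code of your own. Each camera call takes 0.05 s, during which the arm holds its last target.

## Working session

There is one attempt and no reset: what is moved stays moved. The work goes in short steps, each a Python script; the robot and the scene stay as the last script left them, time stands still between calls to the robot, and variables do not carry over. Pictures are saved under pics/ and viewed, and the job is handed in when it is done.

```bash
ls; mkdir -p pics; python3 - <<'E'
from station import ctrl,get_state,vision
import cv2,numpy as np
np.set_printoptions(precision=4,suppress=True)
for n in ("side","top"):
    im,d=vision.grab_frame(n); cv2.imwrite(f"pics/{n}0.png",im); np.save(f"{n}0.npy",d)
    c=vision.camera_info(n); print(n,c)
print(get_state(),ctrl.pinch_z)
E
```

```text
pics
side {'mtx': array([[486.2052,   0.    , 257.1571],
       [  0.    , 486.2052, 184.8678],
       [  0.    ,   0.    ,   1.    ]]), 'dist_coeffs': array([0.0074, 0.    , 0.    , 0.    , 0.    ]), 'R': array([[ 0.9953, -0.0944,  0.0207],
       [-0.0408, -0.6041, -0.7959],
       [ 0.0876,  0.7913, -0.6051]]), 't': array([-0.5403,  0.182 ,  1.0771])}
top {'mtx': array([[450.105 ,   0.    , 255.057 ],
       [  0.    , 450.105 , 196.3949],
       [  0.    ,   0.    ,   1.    ]]), 'dist_coeffs': array([0.0342, 0.    , 0.    , 0.    , 0.    ]), 'R': array([[-0.0274, -0.9995, -0.0126],
       [-0.9944,  0.0286, -0.1022],
       [ 0.1025,  0.0097, -0.9947]]), 't': array([0.1253, 0.5565, 1.3944])}
{'time': 0.1, 'qpos': array([-1.1695,  0.5083, -0.2375,  1.501 ,  0.1257,  1.1489, -0.1548]), 'qd': array([-0.0021, -0.0015,  0.0004, -0.0023,  0.0002, -0.001 , -0.0009]), 'tau': array([ -0.0059, -62.1824,  -2.1947, -25.0205,   0.0127,   0.0078,
         0.    ]), 'tcp_pos': array([0.1821, 0.5974, 0.2305]), 'eef_rot': array([-0.0001,  0.1474,  0.9891, -0.0008]), 'contact_force': array([-0.1466,  0.1281, -0.1714]), 'wrist_torque': array([-0.0013, -0.0309, -0.0067]), 'width': 0.08543489376292786} -0.0187
```

View pics/side0.png

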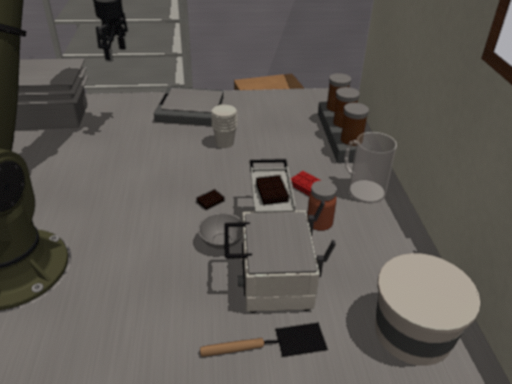

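View pics/top0.png

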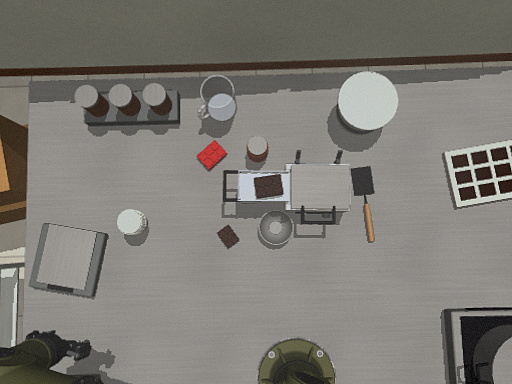

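The slab candidates in the top view are the dark slab on the tray (268,186), a small brown piece on the table (228,237) and a red one (211,154). The one on the tray is the larger non-red one, so I choose that. The melter is at (320,187), with the lid bar at (318,215) and the tray bar at (230,186). Next: a close crop and the measurements.

```bash
cat > h.py <<'E'
import cv2,numpy as np
from station import ctrl,get_state,vision,models
np.set_printoptions(precision=4,suppress=True)
def cloud(n,d):
    c=vision.camera_info(n); K=c["mtx"]
    h,w=d.shape; u,v=np.meshgrid(np.arange(w),np.arange(h))
    p=cv2.undistortPoints(np.stack([u,v],-1).reshape(-1,1,2).astype(np.float64),K,c["dist_coeffs"]).reshape(h,w,2)
    X=np.dstack([p[...,0]*d,p[...,1]*d,d])
    return (X-c["t"])@c["R"]
def proj(n,P):
    c=vision.camera_info(n); return cv2.projectPoints(np.array(P,float).reshape(-1,3),cv2.Rodrigues(c["R"])[0],c["t"],c["mtx"],c["dist_coeffs"])[0].reshape(-1,2)
E
python3 - <<'E'
from h import *
im=cv2.imread("pics/top0.png"); d=np.load("top0.npy"); W=cloud("top",d)
cv2.imwrite("pics/crop_top.png",cv2.resize(im[140:250,200:390],None,fx=4,fy=4,interpolation=cv2.INTER_NEAREST))
roi=np.zeros(d.shape,bool); roi[150:232,215:362]=1
g=im.max(2); z=W[...,2]
print("table z",np.median(z[250:300,200:260]))
# rigid model: lid (z~.12) bright
white=roi&(g>100)&(z>.1)&(z<.14)
lab,n=None,None
k,lab,st,ce=cv2.connectedComponentsWithStats(white.astype(np.uint8))
for i in range(1,k):
    if st[i,4]>50:
        P=W[lab==i]; r=cv2.minAreaRect((P[:,:2]*1000).astype(np.float32)); print("white",st[i],np.median(P,0),r)
dark=roi&(g<70)&(z>.1)&(z<.16)
k,lab,st,ce=cv2.connectedComponentsWithStats(dark.astype(np.uint8),connectivity=8)
for i in range(1,k):
    if st[i,4]>10:
        P=W[lab==i]; r=cv2.minAreaRect((P[:,:2]*1000).astype(np.float32)); print("dark",st[i],np.median(P,0),r)
E
```

```text
table z 8.276078859704267e-05
white [249 150  17   5  60] [0.6883 0.0994 0.1104] ((685.5679321289062, 99.42003631591797), (48.24232864379883, 14.129676818847656), 87.93183135986328)
white [ 237  158  114   53 3738] [ 0.5761 -0.0523  0.1238] ((584.38818359375, -5.84033203125), (334.1597900390625, 154.5733642578125), 88.35181427001953)
dark [336 151   6   8  26] [ 0.662  -0.138   0.1409] ((664.2227172851562, -139.66810607910156), (10.056310653686523, 15.212017059326172), 88.37845611572266)
dark [296 153   4   6  19] [ 0.6652 -0.0197  0.1374] ((664.9899291992188, -19.703617095947266), (8.595273971557617, 9.686009407043457), 87.74490356445312)
dark [223 170  18  32 142] [0.5713 0.1955 0.1281] ((584.2677001953125, 178.24244689941406), (50.47589874267578, 93.55711364746094), 89.59481811523438)
dark [254 175  29  23 209] [0.5745 0.0679 0.1463] ((578.0267944335938, 70.04364013671875), (59.58781051635742, 76.81784057617188), 7.2810773849487305)
dark [260 179  11   8  31] [0.5885 0.0782 0.1461] ((587.4478149414062, 78.57591247558594), (28.96515464782715, 20.57491683959961), 89.86942291259766)
dark [277 182   5   5  11] [0.5847 0.0353 0.1461] ((582.6904907226562, 37.10525131225586), (16.445568084716797, 6.500542163848877), 41.64719772338867)
dark [301 206  35  18 189] [ 0.473  -0.0702  0.1254] ((491.3234558105469, -74.44874572753906), (100.60153198242188, 50.08578872680664), 88.4239273071289)
```

View pics/crop_top.png

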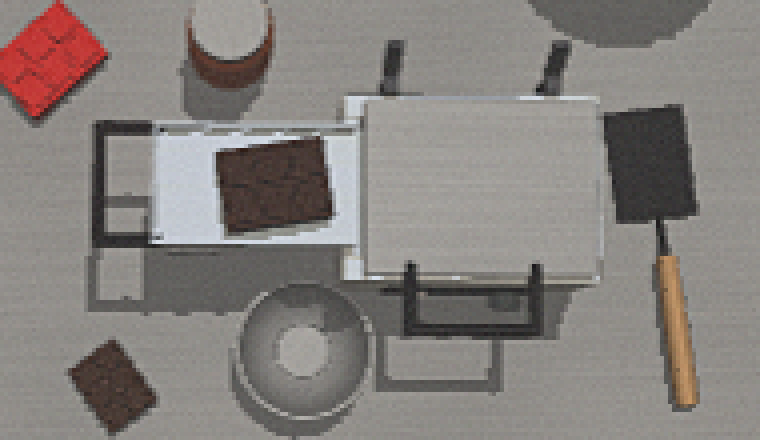

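The crop confirms the choice: the dark slab is on the tray, slightly yawed. The lid bar is at about (318,222) and the tray bar at about (225,185). Now I'll fit the melter pose.

```bash
python3 - <<'E'
from h import *
for cam in ("top","side"):
    im=cv2.imread(f"pics/{cam}0.png"); d=np.load(f"{cam}0.npy"); W=cloud(cam,d); z=W[...,2]; g=im.max(2)
    x,y=W[...,0],W[...,1]
    A=(x>.44)&(x<.482)&(y>-.14)&(y<0)&(z>.1)&(z<.14)&(g<80)
    B=(x>.52)&(x<.65)&(y>.182)&(y<.225)&(z>.1)&(z<.14)&(g<80)
    L=(x>.49)&(x<.66)&(y>-.18)&(y<.03)&(z>.116)&(z<.135)&(g>80)
    for nm,M in (("lidbar",A),("traybar",B),("lid",L)):
        P=W[M]
        r=cv2.minAreaRect((P[:,:2]*1000).astype(np.float32)); print(cam,nm,len(P),P.mean(0),r)
    P=W[A]
    if len(P)>5: print(np.polyfit(P[:,1],P[:,0],1), P.min(0),P.max(0))
    P=W[B]
    if len(P)>5: print(np.polyfit(P[:,0],P[:,1],1), P.min(0),P.max(0))
    # lid front edge per y
    P=W[L]
    ys=np.arange(-.14,0.0,.01)
    e=[np.percentile(P[abs(P[:,1]-t)<.004][:,0],[1,99]) for t in ys]; e=np.array(e)
    print(np.polyfit(ys,e[:,0],1),np.polyfit(ys,e[:,1],1))
E
```

```text
top lidbar 121 [ 0.4705 -0.0741  0.1255] ((472.499755859375, -73.55819702148438), (14.874565124511719, 99.99699401855469), 0.08336644619703293)
top traybar 108 [0.5803 0.1957 0.1281] ((584.6494750976562, 193.62754821777344), (92.97723388671875, 21.01866912841797), 0.6347477436065674)
top lid 2877 [ 0.575  -0.0756  0.124 ] ((576.3309936523438, -70.96844482421875), (202.82327270507812, 165.7110137939453), 89.22492980957031)
[0.0213 0.4721] [ 0.4651 -0.1236  0.1196] [ 0.48   -0.0236  0.1328]
[-0.0281  0.212 ] [0.5382 0.1827 0.1189] [0.6312 0.2037 0.1348]
[-0.0113  0.5084] [0.0251 0.643 ]
side lidbar 201 [ 0.472  -0.0805  0.1245] ((474.10601806640625, -75.73873901367188), (100.68595886230469, 15.870842933654785), 89.46270751953125)
side traybar 140 [0.5853 0.1953 0.1259] ((585.2297973632812, 192.94064331054688), (19.206432342529297, 89.98389434814453), 88.6617660522461)
side lid 4288 [ 0.5764 -0.084   0.1235] ((582.2650756835938, -71.32603454589844), (203.5509033203125, 148.7726593017578), 88.88288879394531)
[0.0024 0.4722] [ 0.4657 -0.1261  0.1178] [ 0.4817 -0.0254  0.1294]
[0.01   0.1894] [0.54   0.1824 0.1181] [0.6302 0.2034 0.1321]
[0.0304 0.5154] [0.02   0.6428]
```

```bash
cat >> h.py <<'E'
C=np.array([.5765,-.077]); YAW=-.025
def m2w(p,C=C,yaw=YAW):
    p=np.array(p,float); c,s=np.cos(yaw),np.sin(yaw)
    return np.array([C[0]+c*p[0]-s*p[1],C[1]+s*p[0]+c*p[1],p[2]])
from scipy.spatial.transform import Rotation as Ro
def quat(zm,ym,yaw=None):
    yaw=YAW if yaw is None else yaw
    """tool z and y directions in melter frame -> wxyz"""
    z=np.array(zm,float);z/=np.linalg.norm(z); y=np.array(ym,float); y-=z*(y@z); y/=np.linalg.norm(y); x=np.cross(y,z)
    M=Ro.from_euler("z",yaw)*Ro.from_matrix(np.stack([x,y,z],1)); q=M.as_quat(); return q[[3,0,1,2]]
def zaxis(q): return Ro.from_quat(np.array(q)[[1,2,3,0]]).as_matrix()[:,2]
def lidpt(th,r=None):
    # bar in lid frame: 172 out, 5 up
    c,s=np.cos(th),np.sin(th); return m2w([.066-.172*c+.005*s,0,.116+.172*s+.005*c])
def traypt(th):
    c,s=np.cos(th),np.sin(th); return m2w([0,.086+.190*c-.005*s,.119+.190*s+.005*c])
def tcp_for(P,q): return P-zaxis(q)*ctrl.pinch_z
def lidq(th,a,sg=1): # a tilt from vertical, tool points +x & down
    return quat([np.sin(a),0,-np.cos(a)],[sg*np.cos(a),0,sg*np.sin(a)])
def trayq(a,sg=1): # points -y & down
    return quat([0,-np.sin(a),-np.cos(a)],[0,sg*np.cos(a),-sg*np.sin(a)])
E
python3 - <<'E'
from h import *
for cam in ("top","side"):
    im=cv2.imread(f"pics/{cam}0.png"); S=4 if cam=="top" else 4
    im=cv2.resize(im,None,fx=S,fy=S,interpolation=cv2.INTER_NEAREST)
    def line(pts,col):
        q=proj(cam,[m2w(p) for p in pts]); q=((q+.5)*S).astype(np.int32); cv2.polylines(im,[q],True,col,1)
    line([(.066,-.086,.124),(.066,.086,.124),(-.066,.086,.124),(-.066,-.086,.124)],(0,255,0))
    line([(-.07,-.095,.115),(.07,-.095,.115),(.07,.095,.115),(-.07,.095,.115)],(255,0,0))
    line([(-.106,-.046,.121),(-.106,.046,.121)],(0,0,255))
    line([(-.042,.276,.124),(.042,.276,.124)],(0,0,255))
    line([(-.045,.086,.123),(-.045,.236,.123),(.045,.236,.123),(.045,.086,.123)],(0,255,255))
    q=proj(cam,[m2w((0,.09,.12))])[0]*S; u,v=q.astype(int)
    cv2.imwrite(f"pics/ov_{cam}.png",im[max(0,v-220):v+330,max(0,u-300):u+400])
for sg in (1,-1):
  for a in (.5,.7,.9):
    q=lidq(0,a,sg); r=[ctrl.ik(tcp_for(lidpt(0),q),q) , ctrl.ik(tcp_for(lidpt(0),q)-.1*zaxis(q),q)]
    q2=lidq(0,.15,sg); r+=[ctrl.ik(tcp_for(lidpt(t),lidq(0,b,sg)),lidq(0,b,sg)) for t,b in ((.9,a),(1.57,.3),(1.8,.1))]
    print("lid",sg,a,[x for x in r])
  for a in (.3,.5,.7):
    q=trayq(a,sg); print("tray",sg,a,[ctrl.ik(tcp_for(traypt(t),q),q) for t in (0,.7)])
E
```

```text
lid 1 0.5 [array([ 0.739 ,  0.4435, -0.8278,  2.4803,  2.0702,  0.356 , -1.9936]), array([-0.3371,  0.0946,  0.5612,  2.4504, -0.8756,  0.1806,  1.017 ]), array([-0.1148,  0.1852,  0.2873,  2.1438, -0.3476,  0.3411,  0.4296]), array([-0.2164,  0.4015,  0.4616,  1.6641, -0.3022,  0.8351,  0.3341]), array([-0.1502,  0.5646,  0.4214,  1.3607, -0.2593,  1.1682,  0.2674])]
lid 1 0.7 [None, None, array([ 0.9798,  0.2514, -1.0258,  2.3102,  1.6536,  0.2004, -1.5586]), array([-0.2164,  0.4015,  0.4616,  1.6641, -0.3022,  0.8351,  0.3341]), array([-0.1502,  0.5646,  0.4214,  1.3607, -0.2593,  1.1682,  0.2674])]
lid 1 0.9 [None, None, array([ 1.0776,  0.3706, -1.221 ,  2.4854,  2.4675,  0.5346, -2.3462]), array([-0.2164,  0.4015,  0.4616,  1.6641, -0.3022,  0.8351,  0.3341]), array([-0.1502,  0.5646,  0.4214,  1.3607, -0.2593,  1.1682,  0.2674])]
tray 1 0.3 [array([-0.4263,  0.6823, -0.1436,  1.5817,  0.3889,  1.0837,  0.7817]), array([-0.3519,  0.5367, -0.1553,  1.4985,  0.3541,  1.2834,  0.9235])]
tray 1 0.5 [array([-0.5244,  0.7534, -0.1147,  1.507 ,  0.4989,  1.2495,  0.6767]), array([-0.4
[... 839 characters left out ...]
 [None, None, array([-0.177 ,  0.2211,  0.4233,  2.4977,  3.6114,  0.5082, -0.3561]), array([-0.5732,  0.5984,  1.1522,  1.6679, -0.7884,  1.0311, -2.3768]), array([-0.4498,  0.7691,  1.1509,  1.3648, -0.7569,  1.3604, -2.4826])]
tray -1 0.3 [array([-0.8355,  0.7557,  0.5893,  1.5878, -0.1341,  1.0115, -1.8771]), array([-0.8011,  0.6054,  0.6277,  1.5051, -0.0559,  1.2105, -1.8226])]
tray -1 0.5 [array([-0.9223,  0.8444,  0.6432,  1.5133, -0.016 ,  1.1208, -1.994 ]), array([-0.8846,  0.6834,  0.6642,  1.4584,  0.0742,  1.2858, -1.9267])]
tray -1 0.7 [array([-0.9784,  0.9397,  0.6682,  1.4379,  0.093 ,  1.239 , -2.0874]), array([-0.9434,  0.7699,  0.6826,  1.4163,  0.193 ,  1.3673, -2.0106])]
```

View pics/ov_top.png

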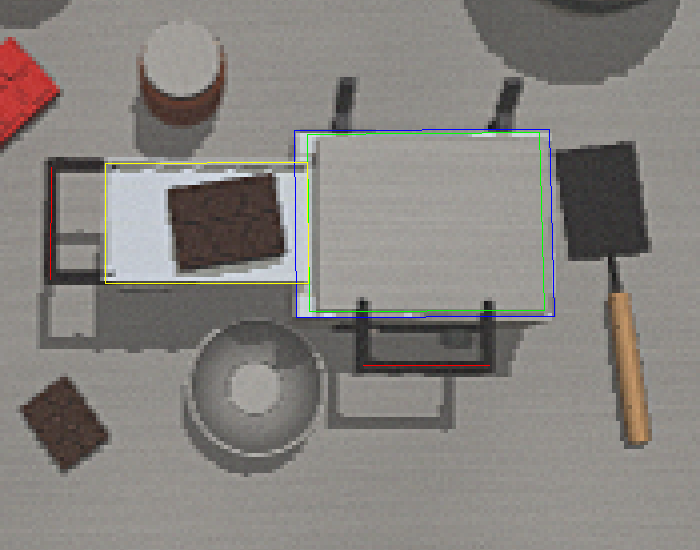

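View pics/ov_side.png

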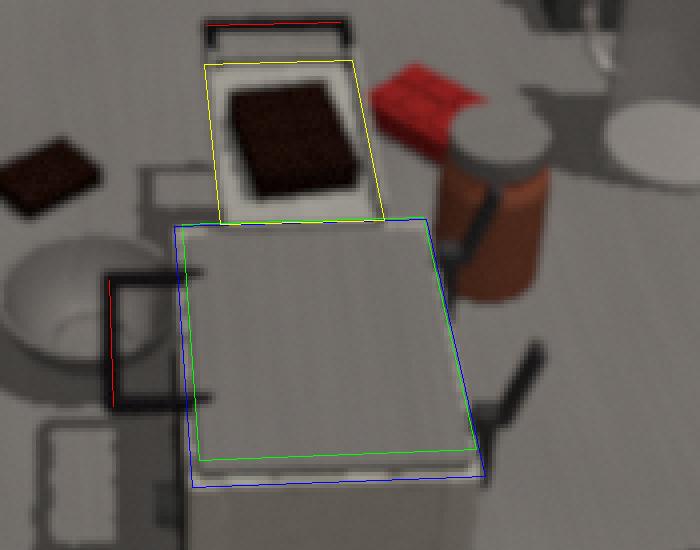

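The overlay fits to about 3 mm. Next I move above the lid bar, with the tool tilted 0.4 rad so the inner finger clears the lid edge.

```bash
python3 - <<'E'
from h import *
q=lidq(0,.4); P=tcp_for(lidpt(0),q)
s=get_state(); print(s["time"])
ctrl.movel(s["tcp_pos"]+np.array([0.05,-.05,.08]))
ctrl.movep(P+np.array([0,0,.12]),q)
s=get_state(); print(s["time"],s["qpos"],s["tcp_pos"])
for a in (.4,.35,.3):
    qq=lidq(0,a); print(a,ctrl.ik(tcp_for(lidpt(0),qq),qq))
for t,a in ((.3,.4),(.6,.4),(.9,.4),(1.2,.3),(1.5,.15),(1.8,0.)):
    qq=lidq(0,a); print(t,ctrl.ik(tcp_for(lidpt(t),qq),qq))
im,d=vision.grab_frame("side"); cv2.imwrite("pics/a1.png",im)
E
```

```text
0.1
3.35 [-0.2967  0.1313  0.4921  2.2173 -0.2989  0.4281  0.405 ] [ 0.4783 -0.0736  0.2238]
0.4 [ 0.6042  0.394  -0.6331  2.3928  1.5018  0.2176 -1.4245]
0.35 [-0.129   0.3717  0.3527  2.3562 -1.1332  0.1973  1.2485]
0.3 [-0.0777  0.369   0.2758  2.3123 -0.6831  0.2226  0.7904]
0.3 [-0.0954  0.2606  0.2889  2.31   -0.621   0.2239  0.7274]
0.6 [-0.2322  0.2215  0.4411  2.1917 -0.4254  0.3815  0.5225]
0.9 [-0.2704  0.227   0.4821  2.0577 -0.3437  0.5081  0.4249]
1.2 [-0.2693  0.3141  0.5052  1.8299 -0.2929  0.7558  0.3534]
1.5 [-0.2272  0.461   0.505   1.5482 -0.2838  1.0498  0.3169]
1.8 [-0.171   0.6341  0.498   1.2509 -0.2958  1.3277  0.2901]
```

View pics/a1.png

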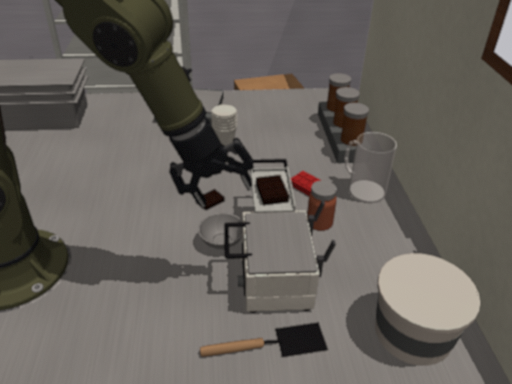

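```bash
python3 - <<'E'
from h import *
q=lidq(0,.3); P=tcp_for(lidpt(0),q)-.004*zaxis(q)
print(proj("side",[get_state()["tcp_pos"]]))
ctrl.movel(P+np.array([0,0,.05]),q)
s=get_state(); print(s["time"],s["qpos"],s["tcp_pos"])
ctrl.movel(P,max_speed=.08)
s=get_state(); print(s["time"],s["qpos"],s["tcp_pos"],P,s["contact_force"])
im,d=vision.grab_frame("side"); cv2.imwrite("pics/a2.png",cv2.resize(im[130:330,130:360],None,fx=3,fy=3))
E
```

```text
[[229.4712 200.063 ]]
4.0 [-0.1971  0.2711  0.4126  2.2426 -0.4261  0.3819  0.536 ] [ 0.475  -0.0746  0.1571]
4.775 [-0.0481  0.3552  0.2349  2.3094 -0.5809  0.2215  0.6864] [ 0.4751 -0.0747  0.1075] [ 0.4749 -0.0745  0.107 ] [-0.0892 -0.4282 -0.4955]
```

View pics/a2.png

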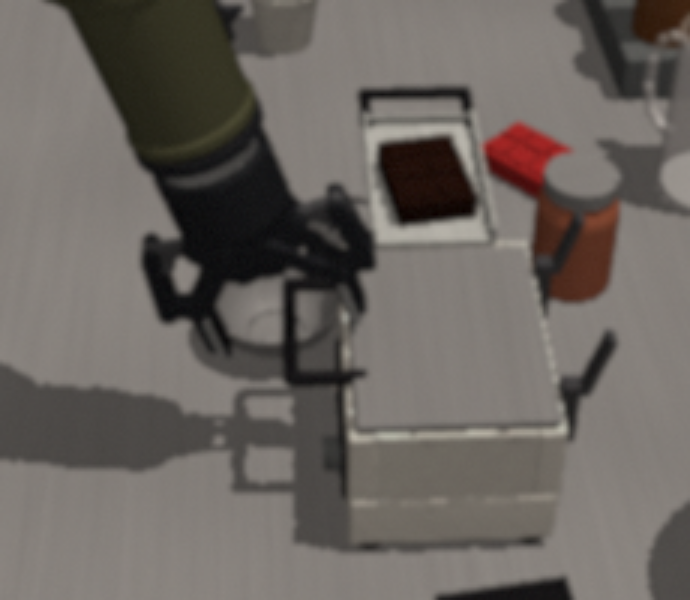

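The open fingers straddle the lid bar: tips at crop (220,345) and (358,305), bar at (290,330). Closing now.

```bash
python3 - <<'E'
from h import *
ctrl.close_gripper(40)
s=get_state(); print(s["time"],s["width"],s["tcp_pos"],s["contact_force"],s["wrist_torque"])
P0=s["tcp_pos"]
# small lift test along arc
ths=[.15]
off=s["tcp_pos"]-tcp_for(lidpt(0),lidq(0,.3)); print("off",off)
for t in ths:
    q=lidq(0,.3); ctrl.movel(tcp_for(lidpt(t),q)+off,q,max_speed=.08)
    s=get_state(); print(t,s["time"],s["width"],s["contact_force"],s["qpos"])
im,d=vision.grab_frame("side"); cv2.imwrite("pics/a3.png",cv2.resize(im[130:330,130:360],None,fx=3,fy=3))
E
```

```text
5.5167 0.008608013221847328 [ 0.4748 -0.0744  0.107 ] [-1.9905  0.5002  3.3019] [ 0.09    0.4195 -0.0346]
off [-0.0013  0.0001  0.0039]
0.15 5.9917 0.008502132294992353 [-0.407  -1.6196 -1.008 ] [-0.1394  0.316   0.3475  2.2723 -0.513   0.31    0.6211]
```

View pics/a3.png

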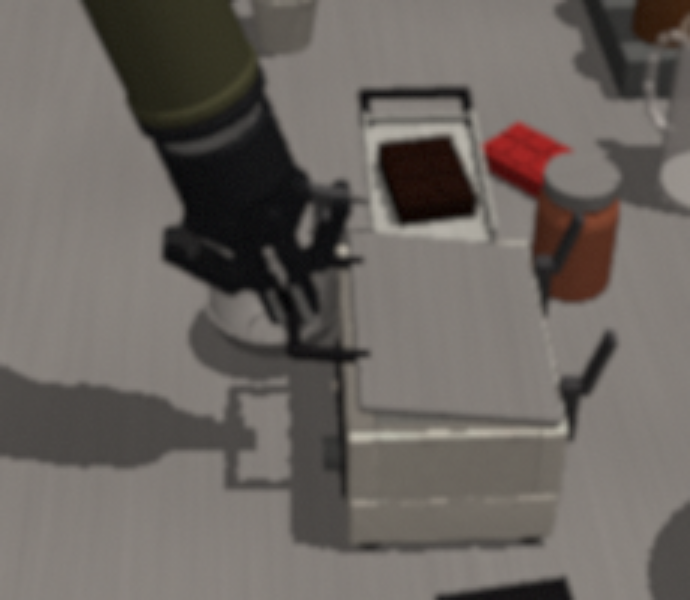

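The bar is gripped (width 8.6 mm) and the lid front edge is rising. I'll continue along the arc.

```bash
python3 - <<'E'
from h import *
for t in np.arange(.3,1.82,.15):
    a=float(np.interp(t,[0,.6,1.8],[.3,.3,0.])); q=lidq(0,a)
    ctrl.movel(tcp_for(lidpt(t),q)-.004*zaxis(q)+np.array([-.0003,0,0]),q,max_speed=.12)
    s=get_state(); print(round(t,2),s["time"],s["width"],s["contact_force"])
    if np.linalg.norm(s["contact_force"])>40 or s["width"]<.006: print("STOP");break
im,d=vision.grab_frame("side"); cv2.imwrite("pics/a4.png",cv2.resize(im[80:330,130:390],None,fx=2.4,fy=2.4))
E
```

```text
0.3 6.4083 0.008067313957888072 [-3.2183 -0.7588 -1.7343]
0.45 6.775 0.00807838334641064 [-6.2009 -2.5964 -0.8789]
0.6 7.1417 0.00806579577169666 [-12.7553  -2.1252   6.8286]
0.75 7.5 0.008038579648085128 [-17.9931  -1.2198  14.7972]
0.9 7.8583 0.00842389604269565 [-12.9082  -0.0568  16.4552]
1.05 8.2167 0.008040164710326267 [-10.0301  -0.2337  14.6099]
1.2 8.575 0.008456686231203573 [-3.5843 -1.6837  8.7021]
1.35 8.9333 0.008447863092783807 [-3.8188 -1.8691  8.3922]
1.5 9.2917 0.008244218351805612 [-0.5214 -2.6564  4.5496]
1.65 9.65 0.008459224523062029 [ 0.5292 -3.2835  3.2928]
1.8 10.0083 0.008404295811069716 [ 1.0379 -4.3397  4.0319]
```

View pics/a4.png

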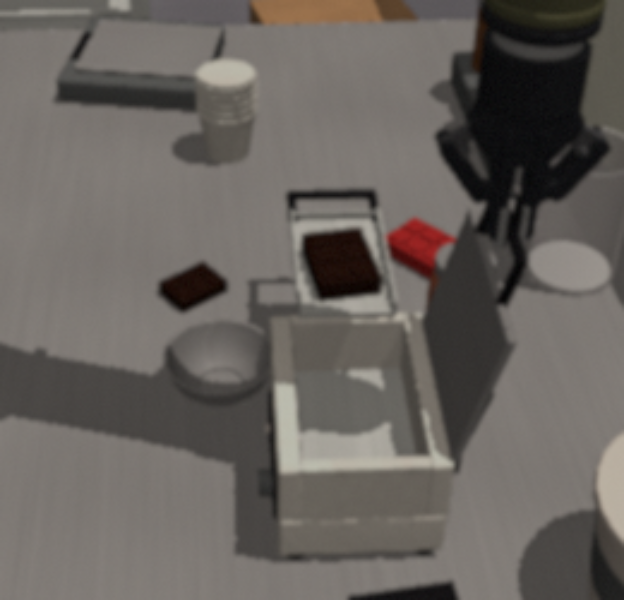

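The lid is leaning back past upright. I'll release it, retreat upward and check.

```bash
python3 - <<'E'
from h import *
ctrl.ungrasp()
p=get_state()["tcp_pos"]; ctrl.movel(p+np.array([0,0,.07]),max_speed=.12)
ctrl.pause(.3)
s=get_state(); print(s["time"],s["qpos"],s["tcp_pos"],s["contact_force"])
for a in (.5,.4):
  q=trayq(a); print(ctrl.ik(tcp_for(traypt(0),q)+[0,0,.1],q), [ctrl.ik(tcp_for(traypt(t),q),q) for t in (0,.7)])
im,d=vision.grab_frame("side"); cv2.imwrite("pics/a5.png",cv2.resize(im[80:330,130:390],None,fx=2.4,fy=2.4))
W=cloud("side",d); z=W[...,2]
im,d=vision.grab_frame("top");W=cloud("top",d)
M=(W[...,0]>.6)&(W[...,0]<.75)&(abs(W[...,1]+.08)<.07)&(W[...,2]>.14)&(W[...,2]<.3)
P=W[M]; print(len(P)); 
if len(P)>20: print("lid tilt deg",np.degrees(np.pi/2+np.arctan(np.polyfit(P[:,2],P[:,0],1)[0])))
E
```

```text
11.8167 [-0.173   0.6113  0.5386  1.1017 -0.2994  1.5024  0.2783] [ 0.6859 -0.0796  0.337 ] [0.1912 0.0115 0.2107]
[-0.751   0.6751  0.3033  1.4064  0.2499  1.345   0.97  ] [array([-0.7629,  0.7773,  0.3219,  1.5108,  0.2239,  1.15  ,  0.9262]), array([-0.6988,  0.6183,  0.3022,  1.4556,  0.2803,  1.3285,  1.0151])]
[-0.7077  0.6351  0.2831  1.4375  0.1928  1.2854  1.0115] [array([-0.7167,  0.7355,  0.2972,  1.5483,  0.1715,  1.0826,  0.976 ]), array([-0.6515,  0.5811,  0.2819,  1.4785,  0.2187,  1.2771,  1.0626])]
398
lid tilt deg 106.91904623740378
```

View pics/a5.png

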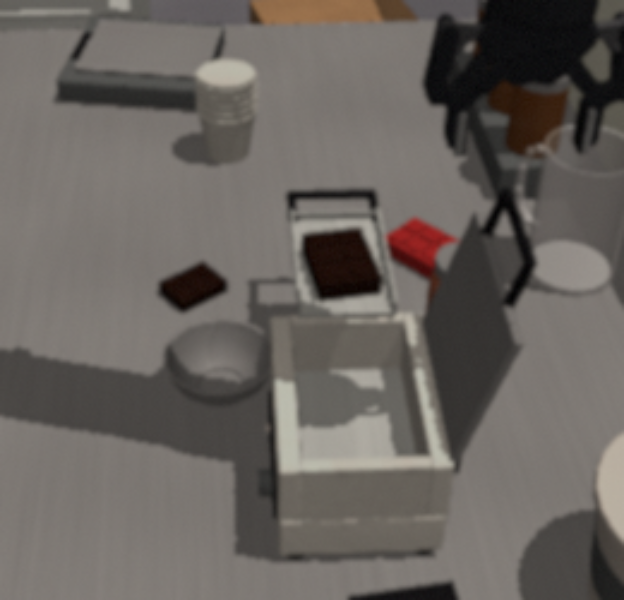

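The lid is on its stop (about 107°, bar at crop (515,240)). Now the tray bar.

```bash
python3 - <<'E'
from h import *
q=trayq(.5); P=tcp_for(traypt(0),q)-.004*zaxis(q)
s=get_state()
ctrl.movel(s["tcp_pos"]+np.array([-.03,.10,0.03]),max_speed=.2)
ctrl.movep(P+np.array([0,.03,.15]),q)
ctrl.movel(P+np.array([0,0,.05]))
ctrl.movel(P,max_speed=.08)
s=get_state(); print(s["time"],s["qpos"],s["tcp_pos"],P,s["contact_force"])
im,d=vision.grab_frame("side"); cv2.imwrite("pics/b1.png",cv2.resize(im[80:330,130:390],None,fx=2.4,fy=2.4))
im,d=vision.grab_frame("top"); cv2.imwrite("pics/b1t.png",cv2.resize(im[140:250,170:360],None,fx=4,fy=4))
E
```

```text
15.2083 [-0.7219  0.7649  0.2415  1.5035  0.2777  1.1731  0.8773] [0.5834 0.1918 0.1112] [0.5832 0.1919 0.1111] [-0.2941  0.0376 -0.0924]
```

View pics/b1.png

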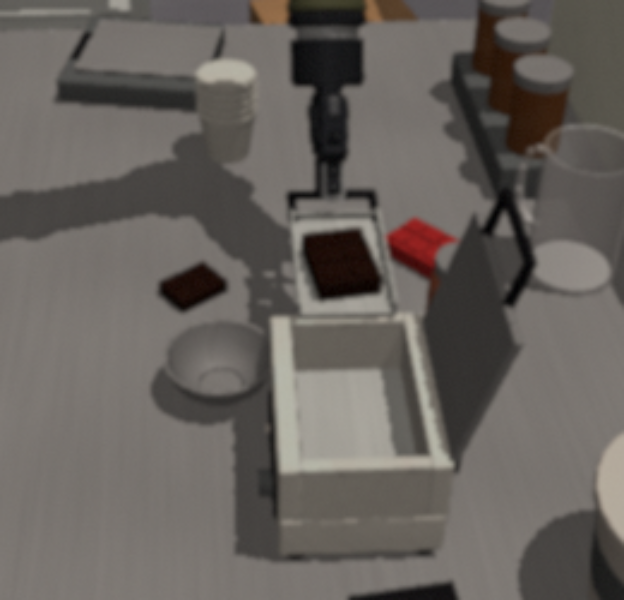

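View pics/b1t.png

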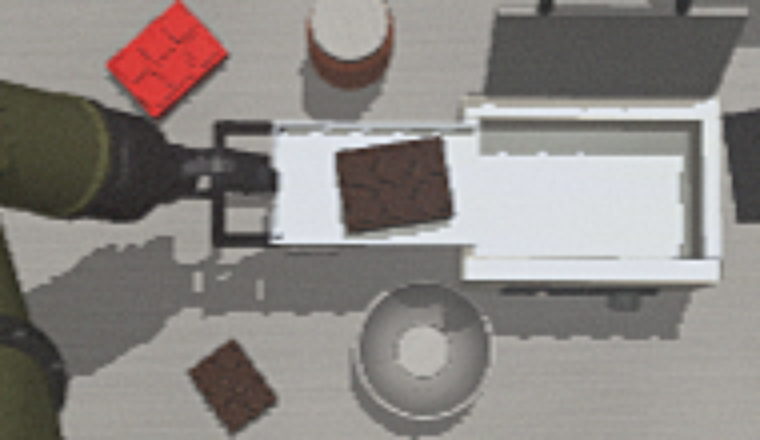

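The fingers straddle the tray bar. Closing, then raising in steps while tracking the slab's distance from the hinge.

```bash
cat >> h.py <<'E'
def slabr(cam="side"):
    im,d=vision.grab_frame(cam); W=cloud(cam,d); g=im.max(2)
    c,s=np.cos(YAW),np.sin(YAW); dx=W[...,0]-C[0]; dy=W[...,1]-C[1]
    x=c*dx+s*dy; y=-s*dx+c*dy; z=W[...,2]
    M=(abs(x)<.045)&(y>-.09)&(y<.19)&(z>.05)&(z<.24)&(g<75)&(d>0)
    M=cv2.morphologyEx(M.astype(np.uint8),cv2.MORPH_OPEN,np.ones((3,3)))
    k,l,st,_=cv2.connectedComponentsWithStats(M)
    if k<2: return im,None
    i=1+np.argmax(st[1:,4]); m=l==i
    return im,(st[i,4],np.median(x[m]),np.median(y[m]),np.median(z[m]),np.hypot(np.median(y[m])-.086,np.median(z[m])-.119))
E
python3 - <<'E'
from h import *
ctrl.close_gripper(40)
s=get_state(); print(s["time"],s["width"],s["contact_force"])
im,r0=slabr(); print(r0)
q=trayq(.5)
def go(t,sp):
    ctrl.movel(tcp_for(traypt(t),q)-.004*zaxis(q),max_speed=sp)
for t in (.12,.24,.34): go(t,.08)
slid=False
for t in np.arange(.37,.735,.03):
    go(t,.06); im,r=slabr(); s=get_state(); print(round(t,2),s["time"],s["width"],s["contact_force"],np.array(r) if r else r)
    if r is None or r[4]<r0[4]-.012: slid=True;break
    if s["width"]<.006: print("lost");break
for i in range(6):
    ctrl.pause(.25); im,r=slabr(); print(r)
print(slid,get_state()["time"])
cv2.imwrite("pics/b2.png",cv2.resize(im[80:330,130:390],None,fx=2.4,fy=2.4))
im,d=vision.grab_frame("top"); cv2.imwrite("pics/b2t.png",cv2.resize(im[140:250,170:360],None,fx=4,fy=4))
E
```

```text
16.0 0.00829154653356867 [-0.9863  1.7513 -0.7844]
(np.int32(738), np.float64(-0.003242449225436978), np.float64(0.129428261715751), np.float64(0.14562551981567814), np.float64(0.050940477236740084))
0.37 17.6 0.008729729700045803 [-0.2146  8.3117  0.4092] [895.      -0.0024   0.1241   0.1613   0.0569]
0.4 17.9 0.008076135608145598 [-0.2073  6.9742  0.1511] [912.      -0.0027   0.1235   0.1629   0.0577]
0.43 18.2 0.00861100216438256 [-0.1291  8.0902  0.7212] [915.      -0.0028   0.1232   0.1642   0.0585]
0.46 18.5 0.008266094547066023 [-0.5114  9.4264  2.2308] [931.      -0.0027   0.1217   0.1651   0.0583]
0.49 18.8 0.008497337108222598 [-1.453   9.0267  2.1577] [930.      -0.0028   0.1205   0.1666   0.0588]
0.52 19.1 0.008296505269618799 [-1.6756  9.7019  2.2929] [946.      -0.0031   0.1193   0.168    0.0592]
0.55 19.4 0.008443278274375184 [-0.8392  8.9557  3.2694] [954.      -0.0029   0.1185   0.1687   0.0594]
0.58 19.7 0.00805340027224922 [-1.9426 11.3557  3.4293] [953.      -0.0021   0.1135   0.1679   0.0561]
0.61 20.0 0.00828731173386964 [-2.2591 11.3411  3.5783] [983.      -0.0
[... 349 characters left out ...]
64(0.02499901316443726), np.float64(0.10791621074190282), np.float64(0.061999764348184494))
(np.int32(932), np.float64(0.003217667433065119), np.float64(0.026206875383574777), np.float64(0.10930928988083648), np.float64(0.06057332427735012))
(np.int32(979), np.float64(0.002951348159060384), np.float64(0.03242445530363242), np.float64(0.10606980221821032), np.float64(0.055113782343336574))
(np.int32(989), np.float64(0.003435729446573322), np.float64(0.03154627959213836), np.float64(0.10582010212383311), np.float64(0.05602604192947914))
(np.int32(933), np.float64(0.003258331486741442), np.float64(0.02749034972219078), np.float64(0.10638835593653233), np.float64(0.059853427150123484))
True 22.1
```

View pics/b2.png

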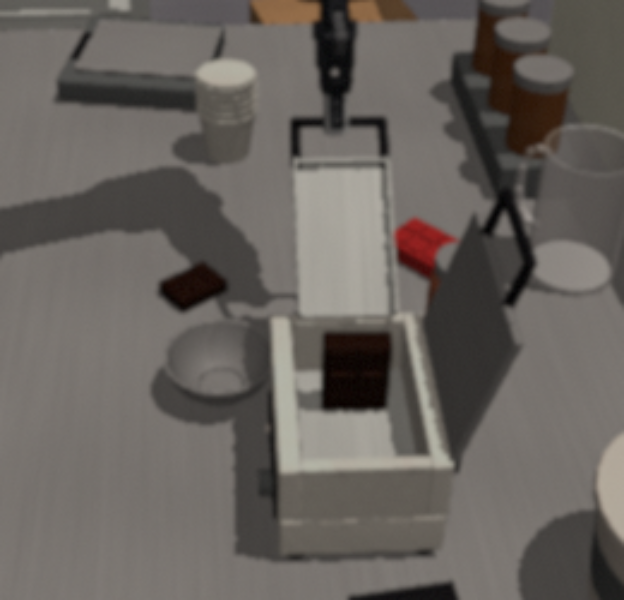

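View pics/b2t.png

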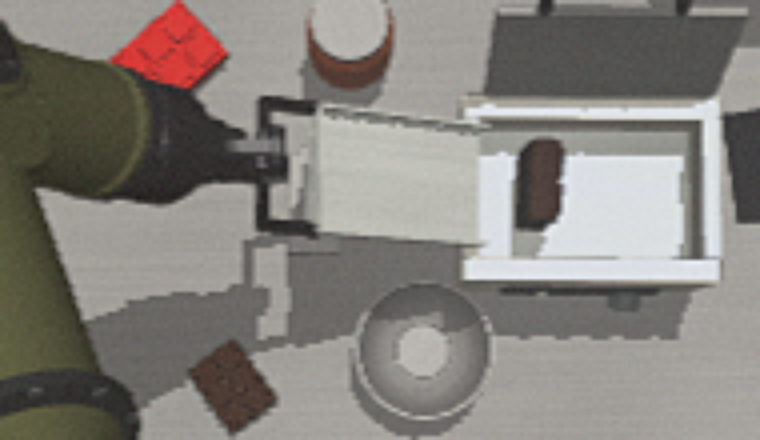

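The slab has slid into the pan and stands on its short end, at crop (357,370). I'll measure it before lowering.

```bash
cat > chk.py <<'E'
from h import *
def chk():
    for cam in ("top","side"):
        im,d=vision.grab_frame(cam); W=cloud(cam,d); g=im.max(2)
        c,s=np.cos(YAW),np.sin(YAW); dx=W[...,0]-C[0]; dy=W[...,1]-C[1]
        x=c*dx+s*dy; y=-s*dx+c*dy; z=W[...,2]
        M=(abs(x)<.05)&(abs(y)<.083)&(z>.05)&(z<.2)&(g<85)&(d>0)
        M=cv2.morphologyEx(M.astype(np.uint8),cv2.MORPH_OPEN,np.ones((2,2)))
        k,l,st,_=cv2.connectedComponentsWithStats(M); m=l==1+np.argmax(st[1:,4])
        P=np.stack([x[m],y[m],z[m]],1); print(cam,len(P),np.percentile(P,[3,50,97],axis=0).tolist())
E
python3 -c "
from chk import *
chk(); print(get_state()['time'])"
```

```text
top 136 [[-0.027147315286277007, 0.025692697175912164, 0.057021796812238845], [-0.003922919616723766, 0.03931649040335532, 0.13352479004697693], [0.027124226550835306, 0.0520615796062478, 0.1398746078930061]]
side 1000 [[-0.023345926877703625, 0.02633792468640575, 0.05523258989988825], [0.005461126376330603, 0.031032180196289436, 0.10277719648190853], [0.039685057450385516, 0.053227210314458276, 0.13626076679983742]]
22.25
```

The slab stands upright: top at about 0.135, centre z about 0.095, y about 0.04. That is inside the pan and below the 0.11 limit. Lowering the tray gently.

```bash
python3 - <<'E'
from chk import *
q=trayq(.5)
for t in (.52,.4,.28,.16,.06,.01):
    ctrl.movel(tcp_for(traypt(t),q)-.004*zaxis(q),max_speed=.08)
s=get_state(); print(s["time"],s["width"],s["contact_force"])
ctrl.ungrasp()
p=get_state()["tcp_pos"]
ctrl.movel(p+np.array([0,0.03,.06]),max_speed=.1)
ctrl.movel(p+np.array([0,.07,.15]),max_speed=.15)
chk()
s=get_state(); print(s["time"],s["contact_force"])
im,d=vision.grab_frame("side"); cv2.imwrite("pics/c1.png",im)
im,d=vision.grab_frame("top"); cv2.imwrite("pics/c1t.png",cv2.resize(im[140:250,170:360],None,fx=4,fy=4))
W=cloud("top",d)
M=(W[...,0]>.6)&(W[...,0]<.75)&(abs(W[...,1]+.08)<.07)&(W[...,2]>.14)&(W[...,2]<.3)
P=W[M]; print("lid deg",np.degrees(np.pi/2+np.arctan(np.polyfit(P[:,2],P[:,0],1)[0])))
M=(abs(W[...,0]-.58)<.035)&(W[...,1]>.03)&(W[...,1]<.14)&(W[...,2]>.09)&(W[...,2]<.2)
P=W[M]; f=np.polyfit(P[:,1],P[:,2],1); print("tray slope",f,np.median(P[:,2]))
E
```

```text
24.6333 0.00875410156497653 [ 0.3635  5.747  -0.4243]
top 145 [[-0.02729371681463394, 0.026045154297302555, 0.05549543667603482], [-0.004520066881258289, 0.037317633872446236, 0.13270185242733576], [0.026837264869767185, 0.05063481035062507, 0.139439880493492]]
side 983 [[-0.023086472979529364, 0.025182609345554448, 0.05588345432607114], [0.005488798771974051, 0.029036352565180754, 0.10315287287413479], [0.03910175495313805, 0.049823025411474736, 0.13586363117150393]]
27.0917 [ 0.402  -0.1118 -0.8138]
lid deg 107.02764527791047
tray slope [-0.009  0.124] 0.12316688837761147
```

View pics/c1.png

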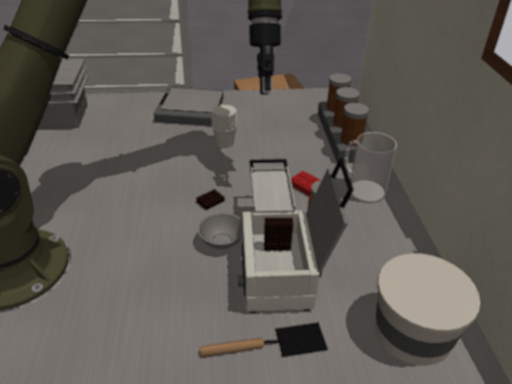

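View pics/c1t.png

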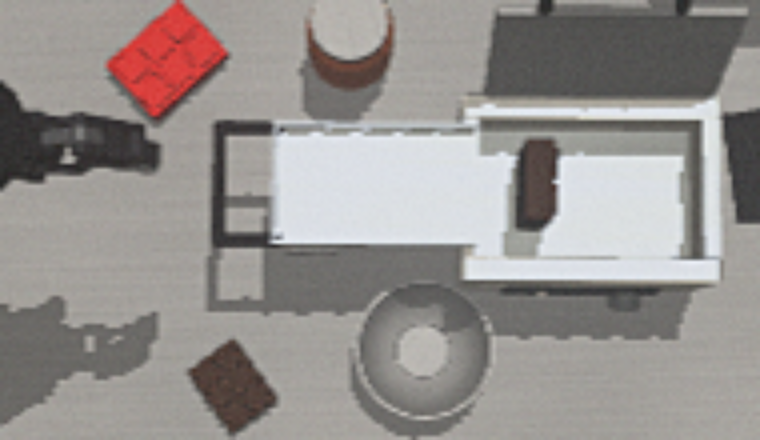

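The tray is level (slope -0.009), the lid is at 107° and the slab is still in the pan. The bystanders look unmoved, and the gripper is clear at side-view pixel (265,70). Handing in.

```bash
python3 -c "
from station import ticket
print(ticket.close_job())"
```

```text
the job is handed in; nothing more can be done
None
```

I opened the lid onto its stop and raised the tray in steps. The slab began to slide at about 0.58 rad. I stopped at 0.64 rad and held there until it was in the pan, then lowered the tray to level, let go and moved clear. I handed the job in at about 27 s; it gives no verdict.

Last checks:
- **Lid:** measured at about 107°, so it rests on its stop.
- **Tray:** level, with a fitted slope of about -0.01.
- **Slab:** it stands on its short end rather than lying flat, with its centre at about y = 0.04 m, z = 0.095 m in the melter frame. That is inside the pan and under the 0.11 m limit; its top is at about 0.135 m, above the 0.115 m rim. It was in the same place to within about 3 mm before and after the tray came down, so I took it as stable.
- **Bystanders:** the jar, bowl, spatula and cups look unmoved in the pictures, but I did not measure them.

No check failed or disagreed.

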